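# Sniff the gas line, then hold the forge's flame-safety button in

## Robot

A 6-joint arm with a two-finger parallel gripper is mounted at the origin on the work surface. World frame = base frame: x ahead of the robot, y to its left, z up, the work surface at z = 0. Lengths are in m, angles in rad, forces in N, time in s.
With the tool pointing down it reaches from about 0.35 to 0.775 m from the base axis. Payload 5.5 kg.
Tool frame: the origin (TCP) lies on the mounting face of the last link; the fingertips stand 173 mm ahead of it and the grasp point (between the pads) lies 155 mm ahead of it; z points along the fingers, y is the direction in which the jaws open and shut (so a half turn about z gives the same grasp; the last joint's range is limited). The gripper opens to 85 mm and grips with 20 to 120 N. Pads are 22 mm wide; open, the fingers measure 114 mm over their backs; the gripper's body (76 mm by 85 mm) begins 54 mm behind the grasp point. The pads swing forward as they close: fully open they stand 13 mm farther back than shut.
Start: joints at [-1.325, 0.313, 0.046, 1.304, 0, 1.431], TCP at [0.216, -0.533, 0.405] pointing down, gripper open.
Joint ranges: [-2.76, 2.76], [-0.86, 1.69], [-1.03, 1.26], [-2.2, 2.34], [-1.47, 1.5], [-3.14, 3.14]. Speed limits (rad/s): [2.57, 2.57, 3.14, 3.14, 3.14, 3.14].

## Interface

Orientations are given as a unit quaternion [w, x, y, z].
In Python, from workcell import * gives the robot as it stands. The module is installed in compiled form; this text tells all that it offers.
- The arm moves only by the shell command python3 -m crank 'ROWS' [FORCE]. ROWS is JSON, a list of rows, each a list of 7 numbers: the shift along the tool's x, y, z in mm, then the turn, a rotation vector about the tool's x, y, z in degrees, then the opening, from 0 (shut) to 1 (fully open). A call has exactly 8 rows; each row shifts and turns the commanded pose from where the row before left it, along the tool's axes as they then stand; what a row does not reach is not made up. A row lasts 1/8 s, in which the tool goes at most 62.5 mm and 10.7 degrees, less where a joint would pass 70% of its speed; a pose out of reach is approached as far as the arm can. A call with a gripper value outside its range is refused whole. The fingers move at their own pace and stop on an object; FORCE is the grip in N (left out, the last holds). Time passes only in rows, so rows that do not move let the fingers close, or fill a call up. It gives the time, the measured TCP pose, the force and the opening at its end, in the units of the state.
- get_state(): the state, without advancing time (a new reading comes with each control period).
- read_camera(name): name is "side" or "top" or "wrist"; returns the picture (400x640x3 uint8, blue, green, red); there is no depth.
- calibration(name): a dict with "fx", "fy", "cx", "cy" (pixels), "extrinsics" (4x4, takes a point from world to camera coordinates). Camera axes: x right, y down, z forward; pixel columns grow to the right and rows downward; lengths in m; the calibration is good to about 2 mm. A picture is of the moment at which its call begins: read the wrist's pose just before it. calibration takes no time and is no camera call; for the wrist camera it gives the pose at the moment of the call.
- hand_in(): hands the job in, once; it reports no verdict.
The state is a dict: "clock": time; "joint_pos": joint angles; "qvel": joint speeds; "tau": joint torques, N m; "tcp_pos": TCP position; "orientation": TCP orientation; "wrist_force": force on the tool from outside, world axes, zero at the start; "ft_torque": the same for the moment, N m; "finger_gap": finger opening in m.
Only numpy, scipy, OpenCV 4.12 (cv2) and the standard library are available. Lean on these libraries where they do the work, as an engineer would, in place of code of your own. Each camera call takes 0.05 s, during which the arm holds its last target.

## Task

The gas forge is about to be lit and its ball valve is already open: take the gas sniffer pen from its dock and check the pipe for leaks, drawing the pen's tip along the top of the pipe and within about a centimetre of it, over the five joints in turn from the ball valve to the safety valve, at no more than 5 cm a second all the while it is near them and without jabbing the pipe. Stand the sniffer back in its dock, let go of it, and only then push the black button on top of the safety valve fully in with the closed fingers, firmly but with less than 40 N, and keep it held in: you finish still holding it, so that the pilot can be lit. Leave everything else on the bench where it is.

Things in the scene. Friction and masses are not known exactly. Their poses are not given: they have to be found in the camera images.
- forge: Gas forge and its gas line, one fixed assembly; yaw varies. Origin on the bench below the pipe's corner, z up. In its frame (mm): dark iron pipe, 21 thick, axis 60 high, from the brass ball valve (lever 104 high, y -240 to -140) along +y to the elbow at (0, 4), along +x through the brass safety valve at (90, 4) to x = 150, then along +y.
- shell (a point): Middle of the forge's round dark shell, 195 mm above the bench, (50, 375) mm in the forge's frame: 252 mm across, 300 mm long along x, 321 mm high, burner on top to 450 mm. At (150, 229) in the forge's frame a gas pipe rises to 427 mm. Only to be kept clear of.
- joint1 (a point): Top of the first joint to sniff, the nut at the ball valve's outlet: point on the crown of the fitting, 76 mm above the bench. In the forge's frame x, y = (0, -115) mm. Axes as the forge's.
- joint2 (a point): Top of the second joint to sniff, the union: point on the crown of the fitting, 79 mm above the bench. In the forge's frame x, y = (0, -75) mm. Axes as the forge's.
- joint3 (a point): Top of the third joint to sniff, the tee: point on the crown of the fitting, 76 mm above the bench. In the forge's frame x, y = (0, -35) mm. Axes as the forge's.
- joint4 (a point): Top of the fourth joint to sniff, the elbow: point on the crown of the fitting, 76 mm above the bench. In the forge's frame x, y = (2, 4) mm. Axes as the forge's.
- joint5 (a point): Top of the fifth joint to sniff, the nut at the safety valve's inlet: point on the crown of the fitting, 76 mm above the bench. In the forge's frame x, y = (46, 4) mm. Axes as the forge's.
- safety_button (a joint): Travel of the safety valve's push button in m: 0 out, 0.010 fully in against its stop. It moves straight down, its spring pushes back with 4 N at 0 and 9 N fully in, and it comes out again when let go.
- button_top (a point): Centre of the top face of the black push button on the safety valve, 29 mm across, 123 mm above the bench when out and 113 mm when fully in; it moves with the button. In the forge's frame x, y = (90, 4) mm. The round brass bonnet below it is 34 mm across.
- sniffer: Gas sniffer pen, loose, about 0.12 kg, upright, tip down in its dock with the tip 18 mm above the bench. 170 mm long; origin at the end of its tip, z towards its butt. Steel probe 9 to 11 mm thick from z = 0 to 60, cone to 26 mm thick at 74, rubber collar 40 mm across from 80 to 86, round grey grip 26 mm thick from 86 to 162, butt at 170.
- dock: Fixed charging dock: base 85 x 75 mm, 12 mm high, and a round upright socket 52 mm across, open at the top. Origin on the bench on the socket's axis, z up. Bore 33 mm across, from 14 mm above the bench up to the rim at 98 mm, on which the pen's collar rests. The dock and the flux tin may change places from run to run.
- flux_tin: Bystander to leave alone: closed aluminium tin, 72 across, 85 tall. Origin at the underside.
- hammer: Bystander to leave alone: smith's hammer lying flat, 300 long. Origin at the underside.
- wire_brush: Bystander to leave alone: brush lying flat. Origin at the underside.
- candlestick: Bystander to leave alone: black iron candlestick on a round foot 96 across, with a green candle, about 195 tall. Origin at the underside.
- hardy: Bystander to leave alone: hot-cut hardy, a dark iron wedge on a square shank, lying on its side, 88 long, 46 high. Origin at the underside.
- tongs: Bystander to leave alone: dark iron tongs lying flat, about 350 long. Origin at the underside.
- chisel: Bystander to leave alone: steel cold chisel lying flat, 155 long. Origin at the underside.
Things that resemble listed ones, but are neither listed nor needed, are in the scene too. What is shaped like the sniffer but blue is not meant. Leave any green look-alike of the dock alone.

How it is judged:
On the way, in this order (a step that is already met when the one before it is completed fails the run):
1. sniffer's tip within 15 mm of the first joint, the nut at the ball valve's outlet (distance between sniffer and joint1 below 0.015 m), for 0.2 s.
2. sniffer's tip within 15 mm of the second joint, the union (distance between sniffer and joint2 below 0.015 m), for 0.2 s.
3. sniffer's tip within 15 mm of the third joint, the tee (distance between sniffer and joint3 below 0.015 m), for 0.2 s.
4. sniffer's tip within 15 mm of the fourth joint, the elbow (distance between sniffer and joint4 below 0.015 m), for 0.2 s.
5. sniffer's tip within 15 mm of the fifth joint, the nut at the safety valve's inlet (distance between sniffer and joint5 below 0.015 m), for 0.2 s.
6. sniffer standing in its dock and let go (horizontal distance between sniffer and dock below 0.01 m and z of sniffer in the frame of dock below 0.023 m and angle between sniffer's own z axis and vertical below 0.12 rad and contact force between the fingers and sniffer below 0.1 N), for 0.2 s.
7. safety button pushed fully in by the fingers (value of joint safety_button above 0.0085 m and contact force between the fingers and forge above 3 N), for 0.3 s.
At the end, for the whole second after the job is handed in: The safety button is held in by the fingers, 8.5 mm or more of its 10 mm travel and with over 3 N, while the sniffer stands in its dock: within 10 mm of the socket's axis, tip less than 23 mm above the bench, within 0.12 rad of upright, not touched by the fingers (all of step 6 and all of step 7); the arm keeps its last pose, push and grip.
It fails at once if sniffer moving faster than 100 mm/s while its tip is within 15 mm of a joint ((distance between sniffer and joint1 below 0.015 m or distance between sniffer and joint2 below 0.015 m or distance between sniffer and joint3 below 0.015 m or distance between sniffer and joint4 below 0.015 m or distance between sniffer and joint5 below 0.015 m) and linear speed of sniffer above 0.1 m/s).
It fails at once if sniffer pushed against the forge or its pipe with more than 10 N (contact force between sniffer and forge above 10 N).
It fails at once if fingers pushing on the button, pipe or forge with 40 N or more (contact force between the fingers and forge above 40 N).
It fails at once if button pushed while the sniffer is out of its dock (value of joint safety_button above 0.003 m and z of sniffer in the frame of dock above 0.03 m).
It fails at once if a bystander moved by more than 30 mm (distance of any of flux_tin, hammer, wire_brush, candlestick, hardy, tongs, chisel from where it was at the start of the episode above 0.03 m).
It also fails if it takes over 64 s, if anything falls off the work surface, if the arm or the gripper's body presses on something with over 40 N, if the wrist force passes 120 N, or if a joint passes its speed limit or range.

## Working session

There is one attempt and no reset: what is moved stays moved. The work goes in short steps, Python scripts to look and compute and a shell command to move; the robot and the scene stay as the last step left them, time stands still between calls to the robot, and variables do not carry over. Pictures are saved under pics/ and viewed, and the job is handed in when it is done.

```bash
mkdir -p pics; ls; cat > h.py <<'E'
from workcell import *
import numpy as np, cv2
from scipy.spatial.transform import Rotation as R
def save(n,f): 
    im=read_camera(n); cv2.imwrite(f,im); return im
def proj(c,P):
    E=np.array(c["extrinsics"]); p=E[:3,:3]@np.array(P)+E[:3,3]
    return np.array([c["fx"]*p[0]/p[2]+c["cx"], c["fy"]*p[1]/p[2]+c["cy"]])
def ray(c,uv,z):
    E=np.array(c["extrinsics"]); Rm=E[:3,:3]; o=-Rm.T@E[:3,3]
    d=Rm.T@np.array([(uv[0]-c["cx"])/c["fx"],(uv[1]-c["cy"])/c["fy"],1])
    return o+d*(z-o[2])/d[2]
E
python3 - <<'E'
from h import *
for n in ["side","top","wrist"]:
    c=calibration(n); print(n,c["fx"],c["cx"],c["cy"]);print(np.round(np.array(c["extrinsics"]),3).tolist())
    save(n,f"pics/{n}0.png")
s=get_state(); print(s)
E
```

```text
pics
side 399.8663706926763 314.91112522449674 196.19443946006822
[[-0.927, -0.374, -0.005, 0.525], [-0.288, 0.723, -0.628, 0.253], [0.239, -0.581, -0.778, 1.108], [0.0, 0.0, 0.0, 1.0]]
top 427.5978097099858 321.353116869947 206.46283062315578
[[0.006, -1.0, 0.007, -0.011], [-0.983, -0.007, -0.183, 0.586], [0.183, -0.005, -0.983, 1.306], [0.0, 0.0, 0.0, 1.0]]
wrist 282.4500634119425 319.5198536792378 198.12909184824875
[[0.375, -0.927, -0.002, -0.574], [-0.882, -0.358, 0.306, -0.039], [-0.284, -0.113, -0.952, 0.381], [0.0, 0.0, 0.0, 1.0]]
{'clock': 0.15, 'joint_pos': array([-1.32456905e+00,  3.13842631e-01,  4.52095478e-02,  1.30360184e+00,
       -9.34936036e-06,  1.43118604e+00]), 'qvel': array([-0.00100724, -0.00305533,  0.00367204,  0.00089382, -0.00056605,
        0.00065826]), 'tau': array([ 4.13709458e-04, -4.81066525e+01,  2.98814088e+01,  1.38726697e-02,
       -4.27746261e-05, -2.37198822e-05]), 'tcp_pos': array([ 0.21634   , -0.53258609,  0.40399272]), 'orientation': array([-7.18028283e-04,  9.81448561e-01,  1.91724296e-01, -4.29946362e-05]), 'wrist_force': array([ 0.54152943, -0.65607288, -0.80109056]), 'ft_torque': array([-0.0307182 , -0.02864282, -0.00210035]), 'finger_gap': 0.08530676284743971}
```

View pics/side0.png

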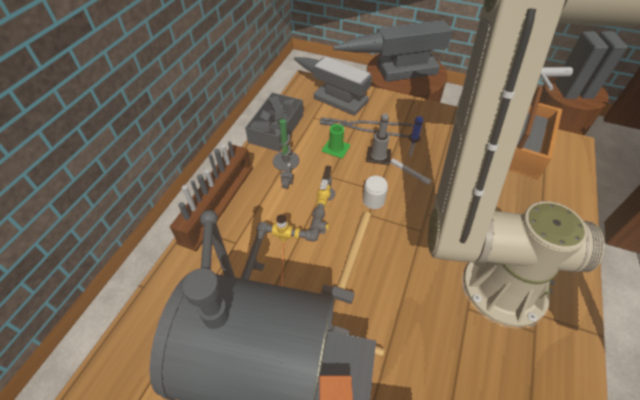

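View pics/top0.png

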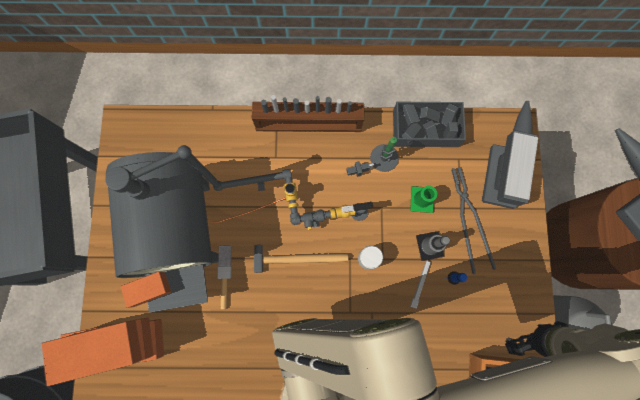

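View pics/wrist0.png

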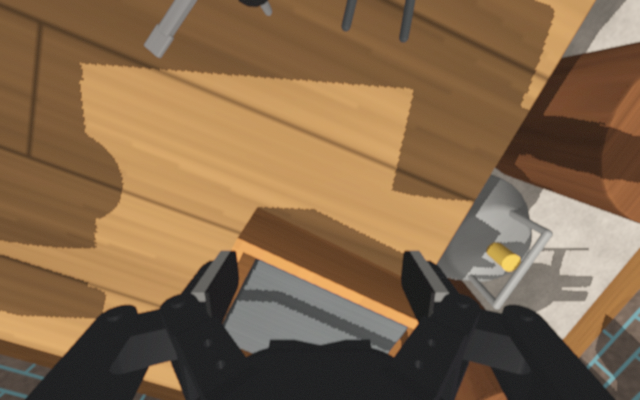

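Candidates for the sniffer: the grey pen in the dark dock at top(432,243) / side(380,140), and a blue look-alike at top(457,278) / side(417,128). Candidates for the dock: the dark one, and a green look-alike at top(425,197) / side(336,140). I choose the grey pen in the dark dock and check it in close crops.

```bash
python3 - <<'E'
from h import *
t=cv2.imread("pics/top0.png"); s=cv2.imread("pics/side0.png")
cv2.imwrite("pics/ta.png",cv2.resize(t[160:250,260:390],None,fx=6,fy=6,interpolation=cv2.INTER_CUBIC))
cv2.imwrite("pics/tb.png",cv2.resize(t[210:300,390:490],None,fx=6,fy=6,interpolation=cv2.INTER_CUBIC))
cv2.imwrite("pics/sa.png",cv2.resize(s[160:260,240:350],None,fx=6,fy=6,interpolation=cv2.INTER_CUBIC))
cv2.imwrite("pics/sb.png",cv2.resize(s[100:190,320:440],None,fx=6,fy=6,interpolation=cv2.INTER_CUBIC))
E
```

```text
(no output)
```

View pics/ta.png

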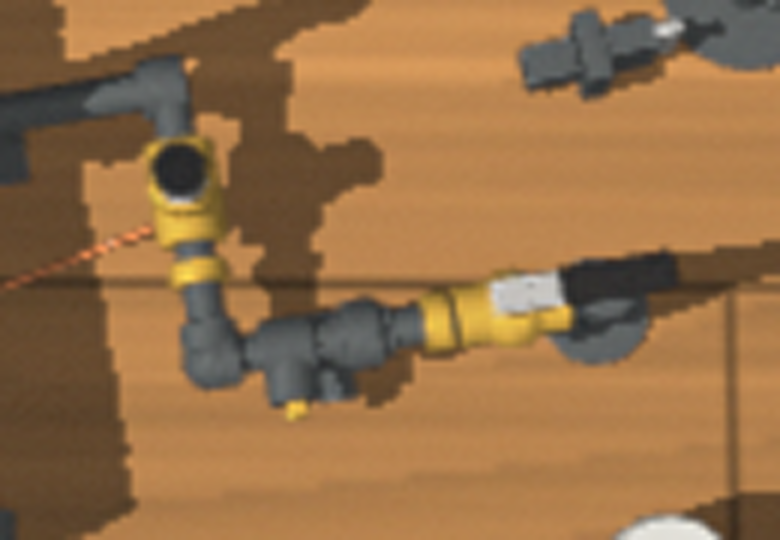

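View pics/tb.png

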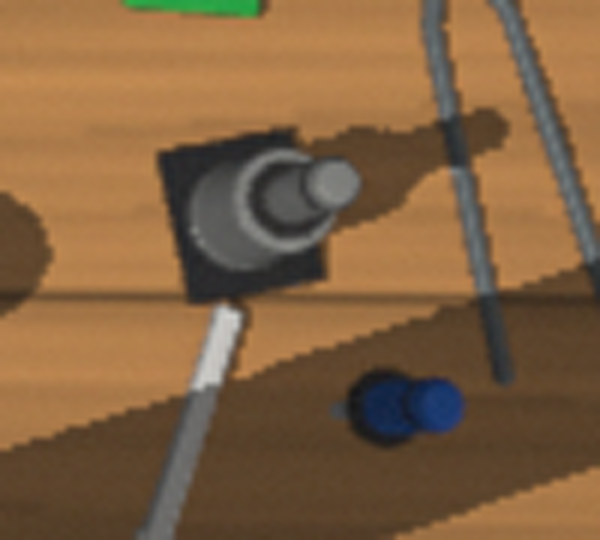

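View pics/sa.png

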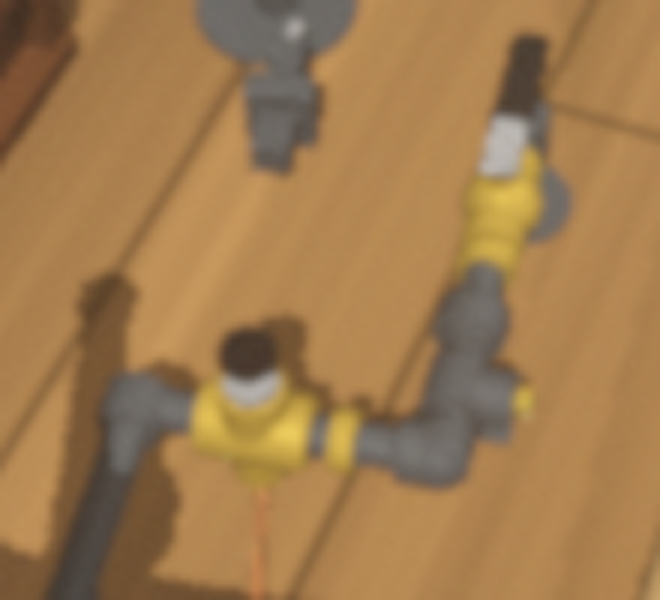

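View pics/sb.png

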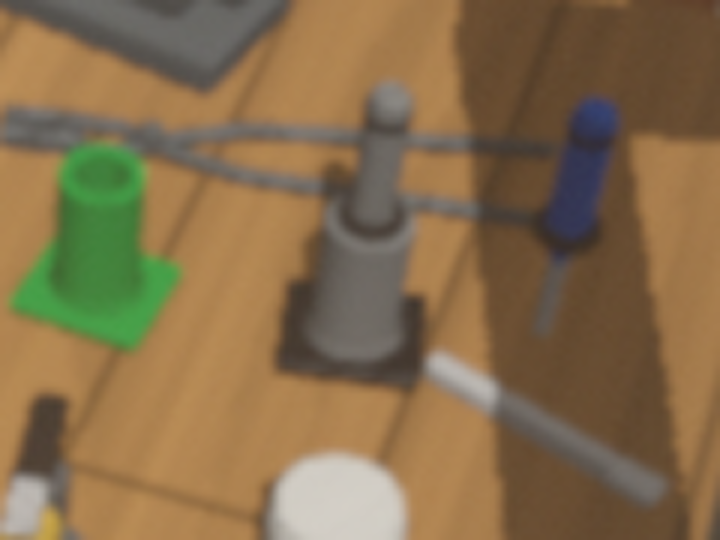

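```bash
cat > fit.py <<'E'
from h import *
from scipy.optimize import least_squares
ct,cs=calibration("top"),calibration("side")
T=lambda u,v:((u+.5)/6-.5+260,(v+.5)/6-.5+160)
S=lambda u,v:((u+.5)/6-.5+240,(v+.5)/6-.5+160)
B=(90,4,123);N5=(46,4,60);N1=(0,-115,60);EL=(0,4,60);U=(0,-75,60)
obs=[(ct,B,T(180,170)),(ct,N5,T(200,271)),(ct,N1,T(438,321)),(ct,EL,T(212,350)),(ct,U,T(355,333)),
(cs,B,S(250,352)),(cs,N5,S(343,438)),(cs,N1,S(487,262)),(cs,EL,S(435,453)),(cs,U,S(474,318))]
def w(p,P):
    P=np.array(P)/1000; return np.r_[R.from_euler('z',p[2]).as_matrix()[:2,:2]@P[:2]+p[:2],P[2]]
f=lambda p:np.concatenate([proj(c,w(p,P))-uv for c,P,uv in obs])
r=least_squares(f,[.55,.07,0],loss='soft_l1')
if __name__=="__main__":
    print(r.x,np.degrees(r.x[2])); print(f(r.x).reshape(-1,2).round(1).tolist())
    t=lambda u,v:((u+.5)/6-.5+390,(v+.5)/6-.5+210)
    s=lambda u,v:((u+.5)/6-.5+320,(v+.5)/6-.5+100)
    print(ray(ct,t(333,184),.186),ray(ct,t(287,200),.101),ray(cs,s(390,98),.183),ray(cs,s(368,217),.101))
    for P in [(0,-115,76),(0,-75,79),(0,-35,76),(2,4,76),(46,4,76),(90,4,123),(50,375,195),(150,229,427)]: print(P,w(r.x,P).round(4))
    for n,z,uv in [("tin",.085,(371,257)),("candle",.18,(391,143)),("hammerend",.02,(258,250))]:print(n,ray(ct,uv,z))
E
python3 fit.py
```

```text
[0.54390141 0.07072029 0.17526325] 10.0418446545417
[[-0.1, -0.6], [0.1, 0.4], [-0.1, 0.0], [0.4, 1.4], [1.3, 0.1], [-0.8, -0.8], [0.0, 0.2], [-0.2, 0.2], [0.3, 0.4], [-0.6, 1.2]]
[ 0.4669076  -0.35739922  0.186     ] [ 0.46778618 -0.35897157  0.101     ] [ 0.46879262 -0.36164608  0.183     ] [ 0.46927636 -0.35720729  0.101     ]
(0, -115, 76) [ 0.564  -0.0425  0.076 ]
(0, -75, 79) [ 0.557  -0.0031  0.079 ]
(0, -35, 76) [0.55   0.0363 0.076 ]
(2, 4, 76) [0.5452 0.075  0.076 ]
(46, 4, 76) [0.5885 0.0827 0.076 ]
(90, 4, 123) [0.6318 0.0904 0.123 ]
(50, 375, 195) [0.5277 0.4487 0.195 ]
(150, 229, 427) [0.6517 0.3224 0.427 ]
tin [ 0.42508544 -0.15909698  0.085     ]
candle [ 0.75573457 -0.21195585  0.18      ]
hammerend [0.44932035 0.19434497 0.02      ]
```

```bash
cat > go.py <<'E'
from h import *
import sys
def d(tgt,q=None):
    s=get_state(); Rm=R.from_quat(np.roll(s["orientation"],-1)).as_matrix()
    yaw=np.degrees(np.arctan2(Rm[1,0],Rm[0,0]))
    print("t",round(s["clock"],2),"tcp",s["tcp_pos"].round(4),"yaw",round(yaw,2),"tilt xy",np.round(Rm[:2,2],4),"F",s["wrist_force"].round(2),"gap",round(s["finger_gap"],4),"j6",s["joint_pos"][5].round(3))
    print("delta tool mm",(Rm.T@(np.array(tgt)-s["tcp_pos"])*1000).round(1))
if __name__=="__main__": d([float(a) for a in sys.argv[1:4]])
E
python3 go.py 0.468 -0.3585 0.404
python3 - <<'E'
from h import *
c=calibration("top"); print(ray(c,(462.6,277.3),.165),ray(c,(454.5,277.5),.085))
E
```

```text
t 0.15 tcp [ 0.2163 -0.5326  0.404 ] yaw 22.11 tilt xy [-0.0004  0.0014] F [ 0.54 -0.66 -0.8 ] gap 0.0853 j6 1.431
delta tool mm [ 2.987e+02 -6.660e+01  1.000e-01]
[ 0.36414446 -0.40847139  0.165     ] [ 0.36513734 -0.41056551  0.085     ]
```

```bash
python3 -m crank '[[50,-11,0,0,0,0,1],[50,-11,0,0,0,0,1],[50,-11,0,0,0,0,1],[50,-11,0,0,0,0,1],[50,-11,0,0,0,0,1],[48.7,-11.6,0,0,0,0,1],[0,0,0,0,0,-9,1],[0,0,0,0,0,-9,1]]' && python3 -m crank '[[0,0,0,0,0,-10,1],[0,0,0,0,0,-10,1],[0,0,0,0,0,-10,1],[0,0,0,0,0,-10,1],[0,0,0,0,0,-10,1],[0,0,0,0,0,-10,1],[0,0,0,0,0,0,1],[0,0,0,0,0,0,1]]' && python3 - <<'E'
from h import *
c=calibration("wrist"); save("wrist","pics/w1.png"); np.save("w1.npy",c,allow_pickle=True)
for z in (.188,.101): print(proj(c,(.468,-.3585,z)))
E
python3 go.py 0.468 -0.3585 0.404
```

```text
clock: 1.15
tcp_pos: [0.4688, -0.3578, 0.4042]
orientation: [-0.0, 0.938, 0.346, -0.0]
wrist_force: [0.3, -0.2, 0.5]
finger_gap: 0.0853
clock: 2.15
tcp_pos: [0.468, -0.3586, 0.4045]
orientation: [-0.0, 0.643, 0.766, -0.0]
wrist_force: [-0.1, 1.0, 0.2]
finger_gap: 0.0854
[319.55595094 222.79748894]
[319.60370728 189.14083441]
t 2.2 tcp [ 0.468  -0.3586  0.4046] yaw 99.97 tilt xy [-0.0002  0.0002] F [ 0.93 -0.34 -0.66] gap 0.0856 j6 0.607
delta tool mm [ 0.1 -0.   0.6]
```

View pics/w1.png

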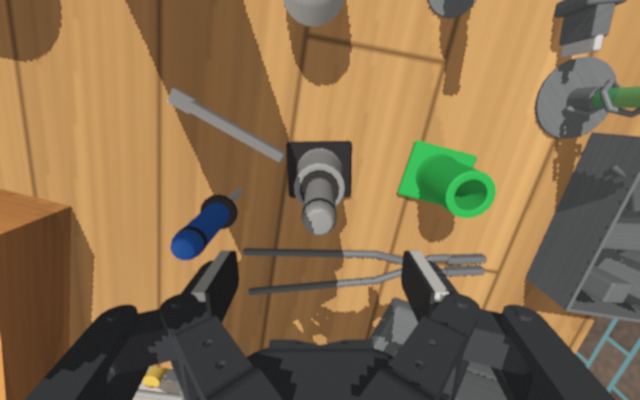

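```bash
python3 - <<'E'
from h import *
im=cv2.imread("pics/w1.png"); c=np.load("w1.npy",allow_pickle=True).item()
x=cv2.resize(im[130:250,270:370],None,fx=6,fy=6,interpolation=cv2.INTER_CUBIC)
# overlay predicted circles
for z,r,col in [(.188,.010,(0,0,255)),(.104,.020,(0,255,0)),(.098,.026,(255,0,0))]:
    pts=[proj(c,(.468+r*np.cos(a),-.3585+r*np.sin(a),z)) for a in np.linspace(0,6.28,40)]
    p=((np.array(pts)-[270,130]+.5)*6-.5).astype(int); cv2.polylines(x,[p],True,col,1)
cv2.imwrite("pics/w1c.png",x)
E
```

```text
(no output)
```

View pics/w1c.png

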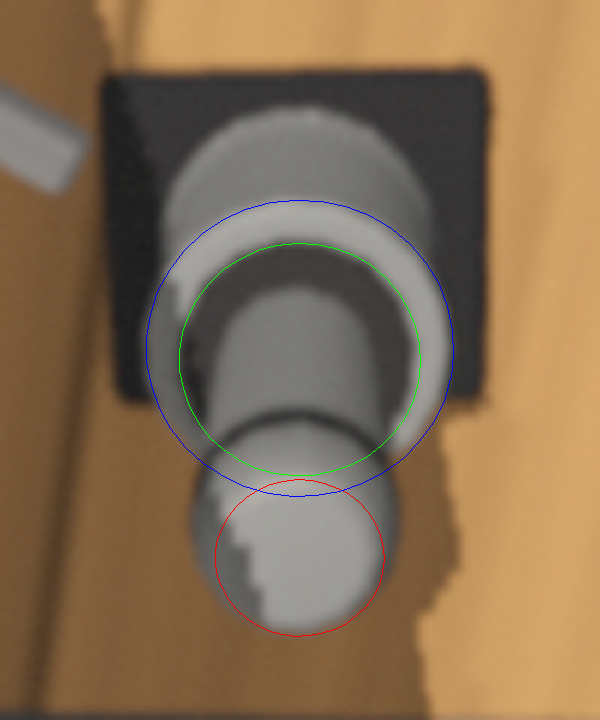

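```bash
python3 -m crank '[[0,0,25,0,0,0,1],[0,0,25,0,0,0,1],[0,0,22,0,0,0,1],[0,0,15,0,0,0,1],[0,0,5,0,0,0,1],[0,0,0,0,0,0,1],[0,0,0,0,0,0,0],[0,0,0,0,0,0,0]]' 60 && python3 -m crank '[[0,0,0,0,0,0,0],[0,0,0,0,0,0,0],[0,0,0,0,0,0,0],[0,0,0,0,0,0,0],[0,0,0,0,0,0,0],[0,0,0,0,0,0,0],[0,0,-3,0,0,0,0],[0,0,-3,0,0,0,0]]'; python3 go.py 0.468 -0.3585 0.313
```

```text
clock: 3.2
tcp_pos: [0.4682, -0.3589, 0.3135]
orientation: [0.001, 0.642, 0.767, -0.0]
wrist_force: [0.9, 0.1, -0.1]
finger_gap: 0.0515
clock: 4.2
tcp_pos: [0.4679, -0.3585, 0.3182]
orientation: [-0.001, 0.642, 0.767, 0.0]
wrist_force: [-0.0, -0.3, -1.0]
finger_gap: 0.0248
t 4.2 tcp [ 0.4679 -0.3585  0.3182] yaw 100.1 tilt xy [-0.001   0.0009] F [-0.   -0.26 -1.04] gap 0.0248 j6 0.605
delta tool mm [-0.   0.1  5.2]
```

```bash
python3 -m crank '[[0,0,-12,0,0,0,0],[0,0,-15,0,0,0,0],[0,0,-16,0,0,0,0],[0,0,-16,0,0,0,0],[0,0,-16,0,0,0,0],[0,0,-16,0,0,0,0],[0,0,-15,0,0,0,0],[0,0,-8,0,0,0,0]]'; python3 go.py 0.564 -0.0425 0.4305; python3 - <<'E'
from h import *
s=get_state(); p=s["tcp_pos"]
Rm=R.from_quat(np.roll(s["orientation"],-1)).as_matrix()
for n,(a,b,cc,d) in {"side":(60,210,300,460),"wrist":(130,400,200,440)}.items():
    c=calibration(n); im=save(n,f"pics/{n}2.png")
    for k in (.2945,.2945-.083): 
        q=proj(c,p+Rm[:,2]*k); cv2.circle(im,tuple(np.round(q).astype(int)),1,(0,0,255),-1); print(n,q)
    cv2.imwrite(f"pics/{n}2c.png",cv2.resize(im[a:b,cc:cc+ (d-cc)],None,fx=2.2 if n=="wrist" else 4,fy=2.2 if n=="wrist" else 4,interpolation=cv2.INTER_CUBIC))
E
```

```text
clock: 5.2
tcp_pos: [0.4681, -0.3587, 0.434]
orientation: [0.001, 0.642, 0.767, -0.0]
wrist_force: [0.5, -0.1, -0.5]
finger_gap: 0.0248
t 5.2 tcp [ 0.4681 -0.3587  0.434 ] yaw 100.1 tilt xy [ 0.0009 -0.0009] F [ 0.51 -0.08 -0.5 ] gap 0.0248 j6 0.605
delta tool mm [294.5 149.9   3.3]
side [382.76511403 126.77153303]
side [386.13360309 106.60654745]
wrist [319.30591784 191.24221795]
wrist [319.2332323  225.00809943]
```

View pics/side2c.png

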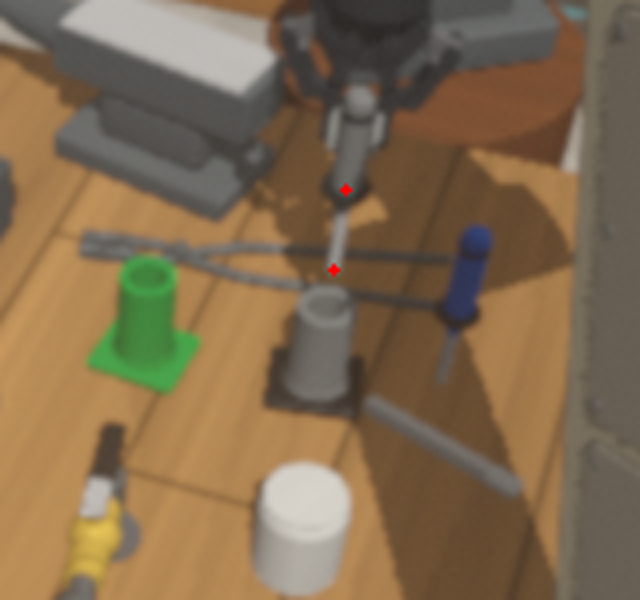

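View pics/wrist2c.png

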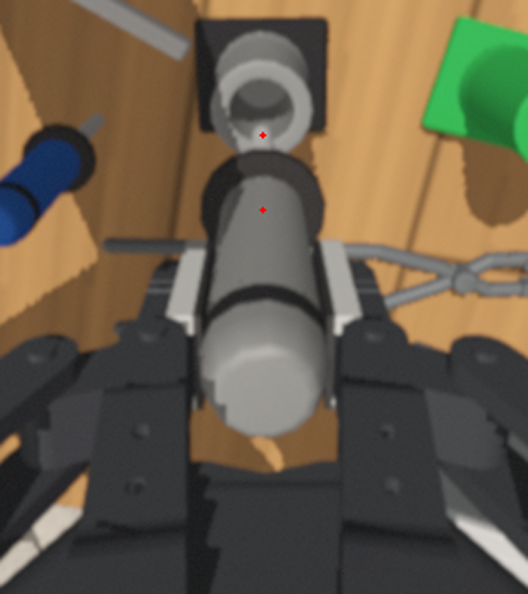

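```bash
python3 -m crank '[[15,8,0,0,0,0,0],[30,15,0,0,0,0,0],[38,19.4,0,0,0,0,0],[40,20.4,0,0,0,0,0],[40,20.4,0,0,0,0,0],[40,20.4,0,0,0,0,0],[38,19.4,0,0,0,0,0],[32,16,0,0,0,0,0]]';python3 -m crank '[[15,8,0,0,0,0,0],[6,3,0,0,0,0,0],[0,0,0,0,0,0,0],[0,0,0,0,0,0,0],[0,0,0,0,0,0,0],[0,0,0,0,0,0,0],[0,0,0,0,0,0,0],[0,0,0,0,0,0,0]]';  python3 go.py 0.564 -0.0425 0.3785; python3 - <<'E'
from h import *
from fit import w,r
s=get_state(); p=s["tcp_pos"]
Rm=R.from_quat(np.roll(s["orientation"],-1)).as_matrix()
J=[(0,-115,76),(0,-75,79),(0,-35,76),(2,4,76),(46,4,76),(90,4,123)]
for n,(a,b,cc,d),f in [("side",(120,260,240,380),4),("top",(140,240,260,390),5),("wrist",(0,400,0,640),1.2)]:
    c=calibration(n); im=save(n,f"pics/{n}3.png")
    x=cv2.resize(im[a:b,cc:d],None,fx=f,fy=f,interpolation=cv2.INTER_CUBIC)
    for P in [p+Rm[:,2]*.2945,p+Rm[:,2]*.2115]+[w(r.x,q) for q in J]:
        q=proj(c,P); cv2.circle(x,tuple((((q-[cc,a])+.5)*f-.5).astype(int)),2,(0,0,255),-1)
    cv2.imwrite(f"pics/{n}3c.png",x)
E
```

```text
clock: 6.3
tcp_pos: [0.5568, -0.0627, 0.4319]
orientation: [-0.001, 0.642, 0.767, -0.0]
wrist_force: [0.3, -0.4, -1.6]
finger_gap: 0.0249
clock: 7.3
tcp_pos: [0.5641, -0.043, 0.4327]
orientation: [0.0, 0.642, 0.767, -0.0]
wrist_force: [0.3, -0.2, -1.3]
finger_gap: 0.0248
t 7.3 tcp [ 0.5641 -0.043   0.4327] yaw 100.1 tilt xy [ 0.0001 -0.0001] F [ 0.29 -0.21 -1.29] gap 0.0248 j6 1.177
delta tool mm [ 0.5 -0.  54.2]
```

View pics/side3c.png

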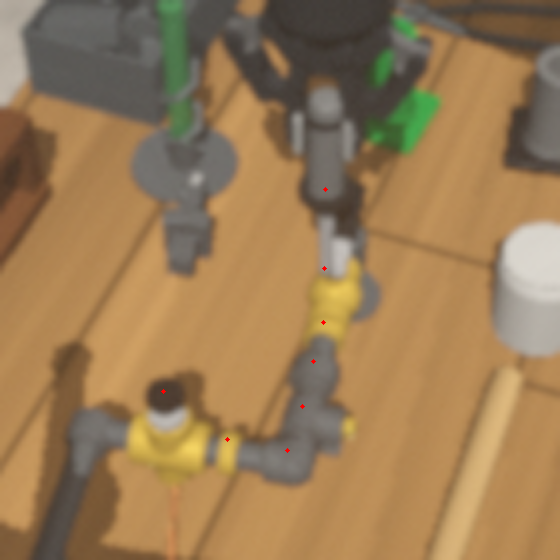

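View pics/top3c.png

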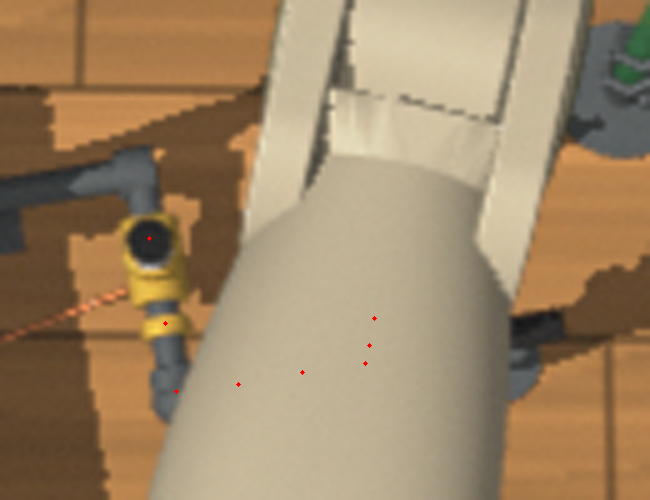

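View pics/wrist3c.png

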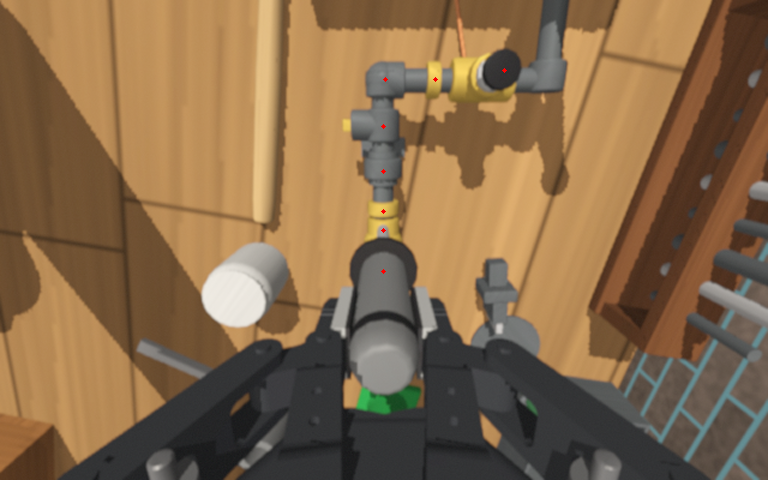

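```bash
python3 -m crank '[[0.5,0,10,0,0,0,0],[0,0,10,0,0,0,0],[0,0,8,0,0,0,0],[0,0,6,0,0,0,0],[0,0,5,0,0,0,0],[0,0,5,0,0,0,0],[0,0,5,0,0,0,0],[0,0,4,0,0,0,0]]'; python3 go.py 0.564 -0.0425 0.3785
```

```text
clock: 8.45
tcp_pos: [0.5641, -0.0424, 0.3794]
orientation: [0.0, 0.642, 0.767, -0.0]
wrist_force: [0.2, 0.7, -1.1]
finger_gap: 0.0247
t 8.45 tcp [ 0.5641 -0.0424  0.3794] yaw 100.1 tilt xy [ 0.     -0.0001] F [ 0.24  0.66 -1.14] gap 0.0247 j6 1.178
delta tool mm [-0.1 -0.1  0.9]
```

```bash
python3 -m crank '[[0,0,0.5,0,0,0,0],[0,0,0,0,0,0,0],[0,0,0,0,0,0,0],[3,0,0,0,0,0,0],[4,0,0,0,0,0,0],[4.5,0,0,0,0,0,0],[4.5,0,0,0,0,0,0],[4.5,0,0,0,0,0,0]]'; python3 go.py 0.557 -0.0031 0.3785;  python3 - <<'E'
from h import *
from fit import w,r
s=get_state(); p=s["tcp_pos"]
Rm=R.from_quat(np.roll(s["orientation"],-1)).as_matrix()
for n,(a,b,cc,d),f in [("side",(150,250,260,360),6),("wrist",(100,300,220,420),3)]:
    c=calibration(n); im=save(n,f"pics/{n}4.png")
    x=cv2.resize(im[a:b,cc:d],None,fx=f,fy=f,interpolation=cv2.INTER_CUBIC)
    cv2.imwrite(f"pics/{n}4c.png",x)
    print(n,(proj(c,p+Rm[:,2]*.2945)-[cc,a]+.5)*f)
E
```

```text
clock: 9.45
tcp_pos: [0.5604, -0.0218, 0.3792]
orientation: [0.0, 0.642, 0.767, -0.0]
wrist_force: [0.0, 0.7, -1.7]
finger_gap: 0.0246
t 9.45 tcp [ 0.5604 -0.0218  0.3792] yaw 100.11 tilt xy [-0.     -0.0001] F [ 0.02  0.65 -1.67] gap 0.0246 j6 1.212
delta tool mm [19.  -0.   0.7]
side [358.24373295 325.51944484]
wrist [300.23981723 278.30993801]
```

View pics/side4c.png

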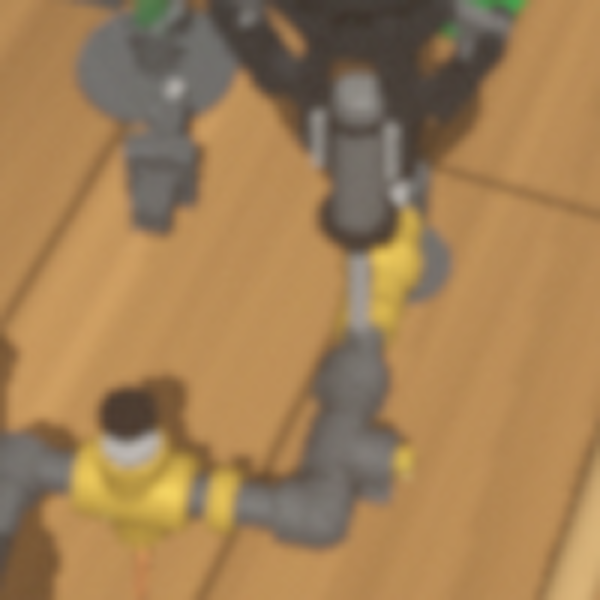

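View pics/wrist4c.png

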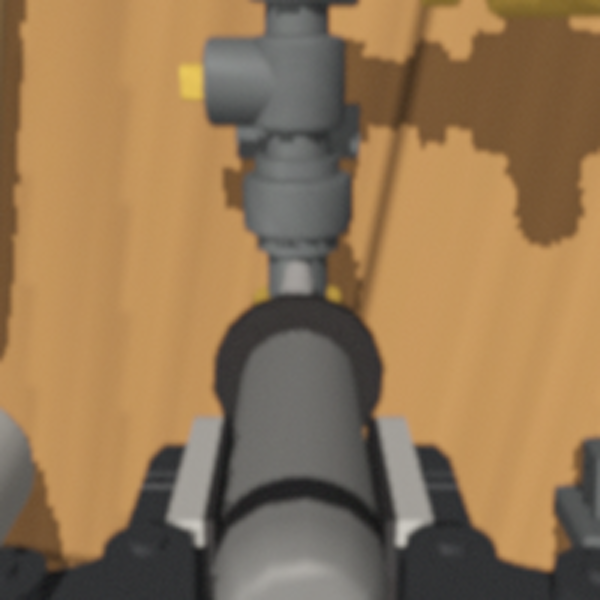

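```bash
python3 -m crank '[[4,0,0,0,0,0,0],[4.5,0,0,0,0,0,0],[4.5,0,0,0,0,0,0],[4.5,0,0,0,0,0,0],[4.5,0,0,0,0,0,0],[4.5,0,0,0,0,0,0],[4.5,0,0,0,0,0,0],[4.5,0,0,0,0,0,0]]'; python3 go.py 0.55 0.0363 0.3785
```

```text
clock: 10.55
tcp_pos: [0.5542, 0.013, 0.3792]
orientation: [0.0, 0.642, 0.767, -0.0]
wrist_force: [-0.0, 0.5, -1.0]
finger_gap: 0.0246
t 10.55 tcp [0.5542 0.013  0.3792] yaw 100.1 tilt xy [ 0.     -0.0001] F [-0.    0.54 -1.01] gap 0.0246 j6 1.273
delta tool mm [23.7 -0.   0.7]
```

```bash
R='' ; python3 -m crank '[[4.5,0,0.5,0,0,0,0],[4.5,0,0.5,0,0,0,0],[4.5,0,0,0,0,0,0],[4.5,0,0,0,0,0,0],[4.5,0,0,0,0,0,0],[4.5,0,0,0,0,0,0],[4.5,0,0,0,0,0,0],[4.5,0,0,0,0,0,0]]'; python3 go.py 0.5452 0.075 0.3785
```

```text
clock: 11.55
tcp_pos: [0.5479, 0.0484, 0.3782]
orientation: [0.0, 0.642, 0.767, -0.0]
wrist_force: [0.4, -0.4, -0.9]
finger_gap: 0.0249
t 11.55 tcp [0.5479 0.0484 0.3782] yaw 100.1 tilt xy [ 0.     -0.0001] F [ 0.43 -0.42 -0.91] gap 0.0249 j6 1.337
delta tool mm [26.6  2.  -0.3]
```

```bash
python3 -m crank '[[4.5,0,0,0,0,0,0],[4.5,0,0,0,0,0,0],[4.5,0,0,0,0,0,0],[4.5,0.5,0,0,0,0,0],[4.5,0.5,0,0,0,0,0],[3,1,0,0,0,0,0],[0,0,0,0,0,0,0],[0,3,0,0,0,0,0]]'; python3 go.py 0.5885 0.0827 0.3785;python3 -m crank '[[0,4,0,0,0,0,0],[0,4.5,0,0,0,0,0],[0,4.5,0,0,0,0,0],[0,4.5,0,0,0,0,0],[0,4.5,0,0,0,0,0],[0,4.5,0,0,0,0,0],[0,4.5,0,0,0,0,0],[0,4.5,0,0,0,0,0]]'; python3 go.py 0.5885 0.0827 0.3785
```

```text
clock: 12.55
tcp_pos: [0.5484, 0.0741, 0.3782]
orientation: [0.0, 0.642, 0.767, -0.0]
wrist_force: [1.0, 0.8, -1.2]
finger_gap: 0.0249
t 12.55 tcp [0.5484 0.0741 0.3782] yaw 100.1 tilt xy [-0.     -0.0002] F [ 0.98  0.75 -1.23] gap 0.0249 j6 1.384
delta tool mm [ 1.4 41.  -0.3]
clock: 13.55
tcp_pos: [0.5836, 0.0804, 0.3782]
orientation: [0.0, 0.642, 0.767, -0.0]
wrist_force: [-0.3, -0.4, -0.8]
finger_gap: 0.0244
t 13.55 tcp [0.5836 0.0804 0.3782] yaw 100.1 tilt xy [ 0.     -0.0001] F [-0.31 -0.41 -0.8 ] gap 0.0244 j6 1.395
delta tool mm [ 1.4  5.2 -0.3]
```

```bash
python3 -m crank '[[0.5,3,0,0,0,0,0],[0.5,1,0,0,0,0,0],[0,0,0,0,0,0,0],[0,0,0,0,0,0,0],[0,0,0,0,0,0,0],[0,0,0,0,0,0,0],[0,0,-3,0,0,0,0],[0,0,-4,0,0,0,0]]'; python3 go.py 0.5885 0.0827 0.3785; python3 - <<'E'
from h import *
for n,(a,b,cc,d),f in [("side",(150,250,240,340),6)]:
    im=save(n,f"pics/{n}5.png")
    cv2.imwrite(f"pics/{n}5c.png",cv2.resize(im[a:b,cc:d],None,fx=f,fy=f,interpolation=cv2.INTER_CUBIC))
E
```

```text
clock: 14.55
tcp_pos: [0.5871, 0.082, 0.3854]
orientation: [0.0, 0.642, 0.767, -0.0]
wrist_force: [0.1, -0.0, -0.8]
finger_gap: 0.0249
t 14.55 tcp [0.5871 0.082  0.3854] yaw 100.1 tilt xy [-0.     -0.0001] F [ 0.08 -0.04 -0.81] gap 0.0249 j6 1.398
delta tool mm [0.4 1.5 6.9]
```

View pics/side5c.png

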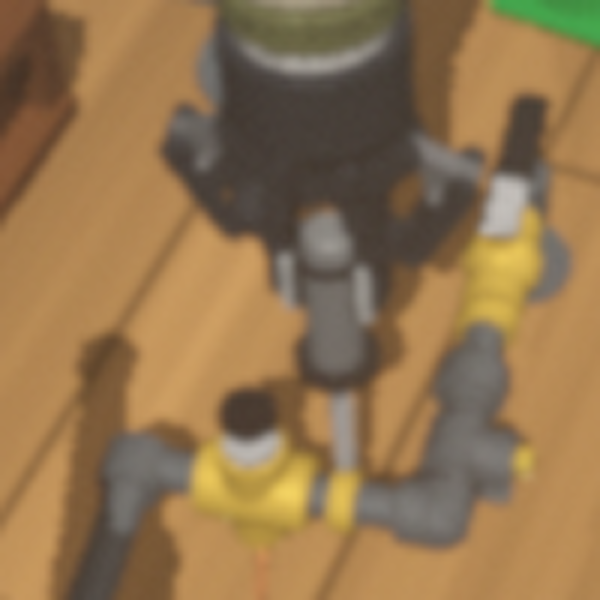

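```bash
python3 -m crank '[[0,0,-5,0,0,0,0],[0,0,-5,0,0,0,0],[0,0,-5,0,0,0,0],[0,0,-6,0,0,0,0],[0,0,-8,0,0,0,0],[0,0,-8,0,0,0,0],[0,0,-8,0,0,0,0],[0,0,-5,0,0,0,0]]'; python3 go.py 0.468 -0.3586 0.436
```

```text
clock: 15.6
tcp_pos: [0.5871, 0.0821, 0.4359]
orientation: [0.0, 0.642, 0.767, 0.0]
wrist_force: [-0.2, -0.8, -1.0]
finger_gap: 0.0246
t 15.6 tcp [0.5871 0.0821 0.4359] yaw 100.1 tilt xy [ 0.0007 -0.0001] F [-0.24 -0.8  -1.03] gap 0.0246 j6 1.398
delta tool mm [-4.129e+02 -1.946e+02 -1.000e-01]
```

```bash
python3 -m crank '[[-12,-6,0,0,0,0,0],[-25,-12,0,0,0,0,0],[-35,-16.5,0,0,0,0,0],[-40,-19,0,0,0,0,0],[-40,-19,0,0,0,0,0],[-40,-19,0,0,0,0,0],[-40,-19,0,0,0,0,0],[-40,-19,0,0,0,0,0]]'; python3 -m crank '[[-40,-19,0,0,0,0,0],[-38,-18,0,0,0,0,0],[-30,-14,0,0,0,0,0],[-20,-9,0,0,0,0,0],[-10,-4,0,0,0,0,0],[-3,-1,0,0,0,0,0],[0,0,0,0,0,0,0],[0,0,0,0,0,0,0]]'; python3 go.py 0.468 -0.3586 0.3135; python3 - <<'E'
from h import *
s=get_state(); p=s["tcp_pos"]
Rm=R.from_quat(np.roll(s["orientation"],-1)).as_matrix()
for n,(a,b,cc,d),f in [("side",(70,190,320,440),5),("wrist",(130,330,220,420),3)]:
    c=calibration(n);im=save(n,f"pics/{n}6.png")
    cv2.imwrite(f"pics/{n}6c.png",cv2.resize(im[a:b,cc:d],None,fx=f,fy=f,interpolation=cv2.INTER_CUBIC))
    print(n,(proj(c,p+Rm[:,2]*.2945)-[cc,a]+.5)*f)
E
```

```text
clock: 16.6
tcp_pos: [0.5061, -0.2103, 0.4349]
orientation: [-0.0, 0.642, 0.766, -0.0]
wrist_force: [0.8, -0.1, -1.7]
finger_gap: 0.0244
clock: 17.6
tcp_pos: [0.4684, -0.3578, 0.4354]
orientation: [0.0, 0.642, 0.767, 0.0]
wrist_force: [0.4, 0.7, -1.3]
finger_gap: 0.0249
t 17.6 tcp [ 0.4684 -0.3578  0.4354] yaw 100.18 tilt xy [ 0.0002 -0.    ] F [ 0.41  0.66 -1.28] gap 0.0249 j6 0.605
delta tool mm [ -0.7  -0.6 121.9]
side [315.96050451 285.91183404]
wrist [300.20913968 186.61036966]
```

View pics/side6c.png

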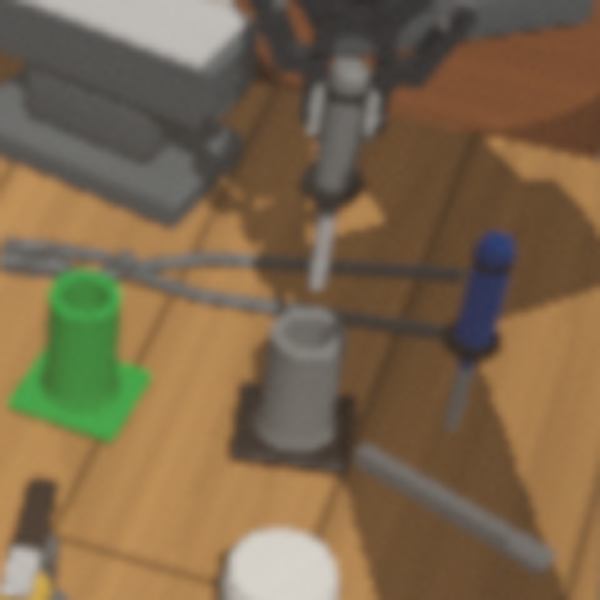

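View pics/wrist6c.png

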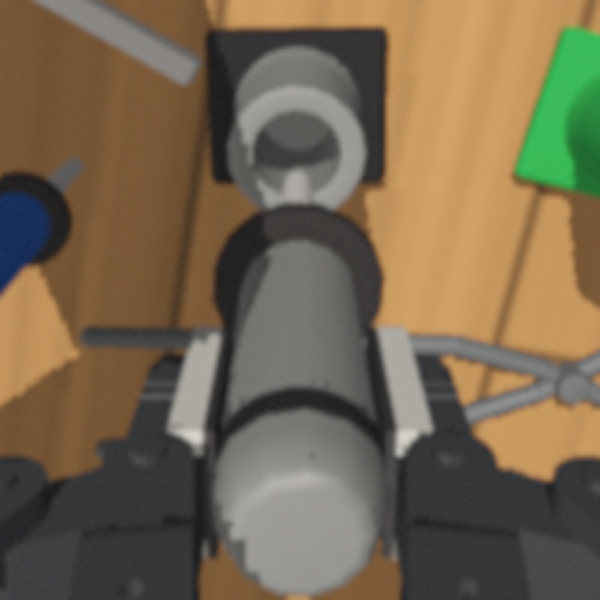

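```bash
python3 -m crank '[[-0.7,-0.6,8,0,0,0,0],[0,0,14,0,0,0,0],[0,0,15,0,0,0,0],[0,0,15,0,0,0,0],[0,0,15,0,0,0,0],[0,0,15,0,0,0,0],[0,0,12,0,0,0,0],[0,0,8,0,0,0,0]]';python3 go.py 0.468 -0.3586 0.3135
```

```text
clock: 18.7
tcp_pos: [0.4675, -0.3594, 0.3323]
orientation: [-0.0, 0.642, 0.767, 0.0]
wrist_force: [0.5, -0.6, -0.6]
finger_gap: 0.0246
t 18.7 tcp [ 0.4675 -0.3594  0.3323] yaw 100.1 tilt xy [-0.0004  0.0004] F [ 0.55 -0.56 -0.6 ] gap 0.0246 j6 0.603
delta tool mm [ 0.7  0.6 18.8]
```

```bash
python3 -m crank '[[0,0,6,0,0,0,0],[0,0,5,0,0,0,0],[0,0,3,0,0,0,0],[0,0,2,0,0,0,0],[0,0,1,0,0,0,0],[0,0,1,0,0,0,0],[0,0,0,0,0,0,0],[0,0,0,0,0,0,0]]';python3 go.py 0.468 -0.3586 0.3135
```

```text
clock: 19.7
tcp_pos: [0.4676, -0.3595, 0.3153]
orientation: [0.0, 0.642, 0.767, -0.0]
wrist_force: [-0.0, -0.5, -0.5]
finger_gap: 0.0244
t 19.7 tcp [ 0.4676 -0.3595  0.3153] yaw 100.11 tilt xy [ 0.0002 -0.0002] F [-0.03 -0.49 -0.48] gap 0.0244 j6 0.603
delta tool mm [0.8 0.5 1.8]
```

```bash
python3 -m crank '[[0.5,0.5,1,0,0,0,0],[0,0,1,0,0,0,0],[0,0,0.5,0,0,0,0],[0,0,0,0,0,0,0],[0,0,0,0,0,0,0.4],[0,0,0,0,0,0,0.6],[0,0,0,0,0,0,1],[0,0,0,0,0,0,1]]';python3 go.py 0.468 -0.3586 0.3135; python3 -m crank '[[0,0,0,0,0,0,1],[0,0,0,0,0,0,1],[0,0,-10,0,0,0,1],[0,0,-20,0,0,0,1],[0,0,-25,0,0,0,1],[0,0,-25,0,0,0,1],[0,0,-10,0,0,0,1],[0,0,-3,0,0,0,1]]';python3 go.py 0.6318 0.0904 0.404
python3 - <<'E'
from h import *
for n,(a,b,cc,d),f in [("side",(70,190,320,440),5)]:
    im=save(n,f"pics/{n}7.png")
    cv2.imwrite(f"pics/{n}7c.png",cv2.resize(im[a:b,cc:d],None,fx=f,fy=f,interpolation=cv2.INTER_CUBIC))
c=calibration("wrist");x=save("wrist","pics/w7.png")
x=cv2.resize(x[130:250,270:370],None,fx=6,fy=6,interpolation=cv2.INTER_CUBIC)
for z,r,col in [(.188,.010,(0,0,255)),(.104,.020,(0,255,0)),(.098,.026,(255,0,0))]:
    pts=[proj(c,(.468+r*np.cos(a),-.3585+r*np.sin(a),z)) for a in np.linspace(0,6.28,40)]
    cv2.polylines(x,[((np.array(pts)-[270,130]+.5)*6-.5).astype(int)],True,col,1)
cv2.imwrite("pics/w7c.png",x)
E
```

```text
clock: 20.7
tcp_pos: [0.468, -0.3589, 0.3126]
orientation: [-0.0, 0.642, 0.767, -0.0]
wrist_force: [-0.2, -0.6, 0.5]
finger_gap: 0.0842
t 20.7 tcp [ 0.468  -0.3589  0.3126] yaw 100.1 tilt xy [-0.0001 -0.    ] F [-0.16 -0.6   0.54] gap 0.0842 j6 0.604
delta tool mm [ 0.3  0.1 -0.9]
clock: 21.7
tcp_pos: [0.4681, -0.3589, 0.4064]
orientation: [0.001, 0.642, 0.767, -0.0]
wrist_force: [0.1, -0.1, -0.3]
finger_gap: 0.0854
t 21.7 tcp [ 0.4681 -0.3589  0.4064] yaw 100.1 tilt xy [ 0.0008 -0.0009] F [ 0.06 -0.14 -0.26] gap 0.0854 j6 0.604
delta tool mm [413.6 240.    2.1]
```

View pics/side7c.png

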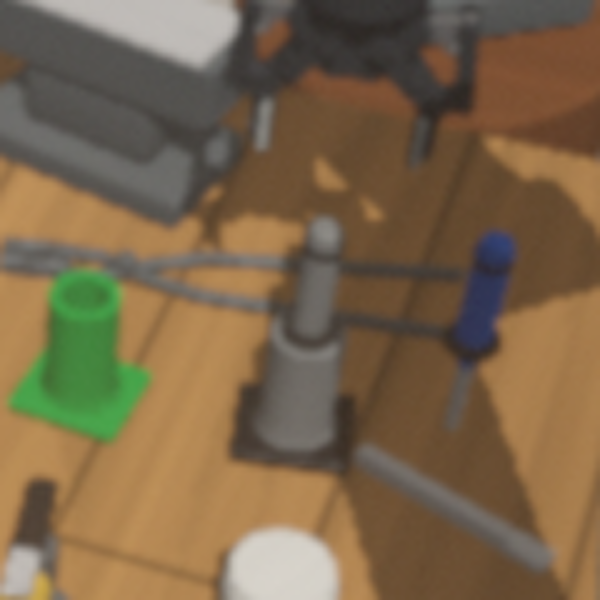

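View pics/w7c.png

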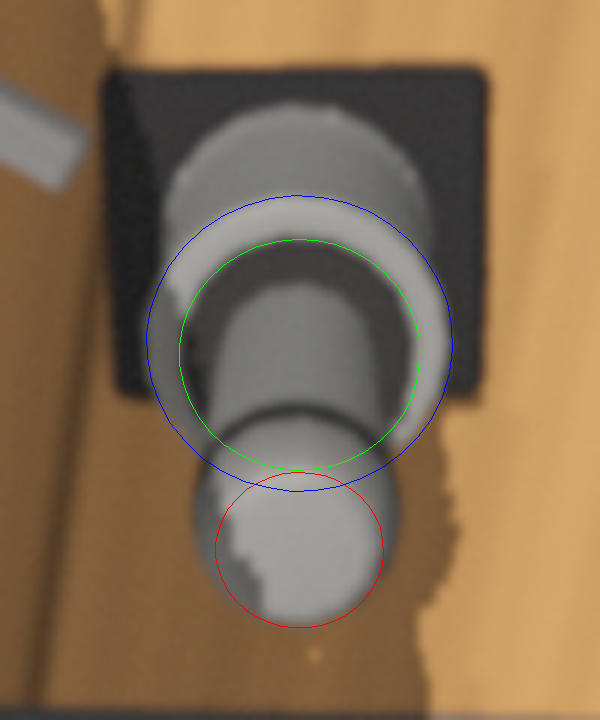

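```bash
python3 -m crank '[[12,7,0,0,0,0,0],[25,14.5,0,0,0,0,0],[35,20.3,0,0,0,0,0],[40,23.2,0,0,0,0,0],[40,23.2,0,0,0,0,0],[40,23.2,0,0,0,0,0],[40,23.2,0,0,0,0,0],[40,23.2,0,0,0,0,0]]'; python3 -m crank '[[40,23.2,0,0,0,0,0],[38,22,0,0,0,0,0],[32,18.6,0,0,0,0,0],[18,10.4,0,0,0,0,0],[10,6,0,0,0,0,0],[3.6,2,0,0,0,0,0],[0,0,0,0,0,0,0],[0,0,0,0,0,0,0]]'; python3 go.py 0.6318 0.0904 0.306
python3 - <<'E'
from h import *
from fit import w,r
for n,(a,b,cc,d),f in [("side",(150,250,230,350),5),("wrist",(0,400,0,640),1.2)]:
    c=calibration(n);im=save(n,f"pics/{n}8.png")
    x=cv2.resize(im[a:b,cc:d],None,fx=f,fy=f,interpolation=cv2.INTER_CUBIC)
    pts=[proj(c,w(r.x,(90+14.5*np.cos(t),4+14.5*np.sin(t),123))) for t in np.linspace(0,6.28,40)]
    cv2.polylines(x,[((np.array(pts)-[cc,a]+.5)*f-.5).astype(int)],True,(0,0,255),1)
    cv2.imwrite(f"pics/{n}8c.png",x)
E
```

```text
clock: 22.8
tcp_pos: [0.5756, -0.061, 0.4049]
orientation: [-0.001, 0.642, 0.767, -0.0]
wrist_force: [0.1, -0.5, -0.2]
finger_gap: -0.0002
clock: 23.8
tcp_pos: [0.6316, 0.0894, 0.4058]
orientation: [0.0, 0.643, 0.766, -0.0]
wrist_force: [0.3, 0.5, -0.1]
finger_gap: -0.0002
t 23.8 tcp [0.6316 0.0894 0.4058] yaw 100.03 tilt xy [ 0.0001 -0.0003] F [ 0.35  0.48 -0.14] gap -0.0002 j6 1.411
delta tool mm [ 0.9  0.4 99.8]
```

View pics/side8c.png

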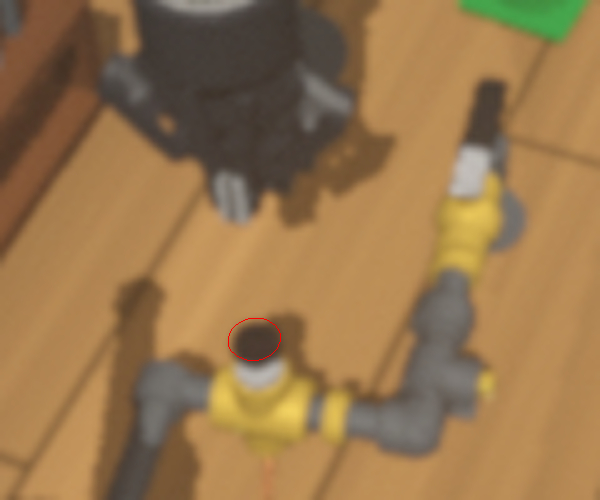

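View pics/wrist8c.png

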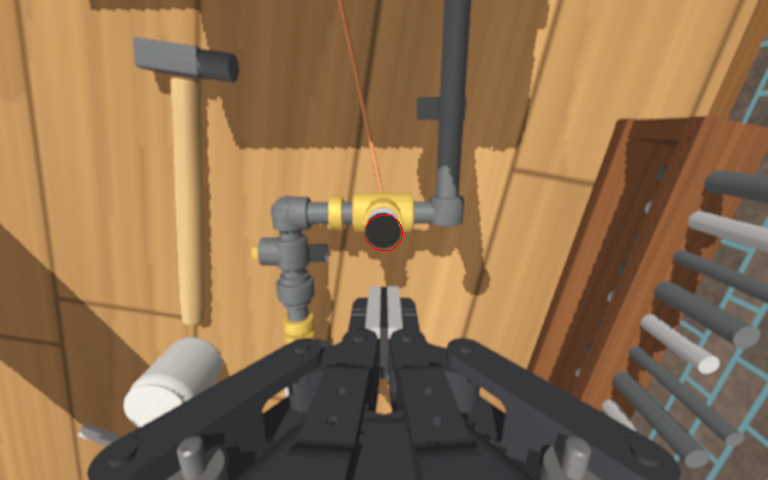

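```bash
python3 -m crank '[[0.9,0.4,12,0,0,0,0],[0,0,18,0,0,0,0],[0,0,18,0,0,0,0],[0,0,18,0,0,0,0],[0,0,18,0,0,0,0],[0,0,12,0,0,0,0],[0,0,6,0,0,0,0],[0,0,0,0,0,0,0]]'; python3 go.py 0.6318 0.0904 0.286; python3 -m crank '[[0,0,1,0,0,0,0],[0,0,1,0,0,0,0],[0,0,1,0,0,0,0],[0,0,1,0,0,0,0],[0,0,1,0,0,0,0],[0,0,1,0,0,0,0],[0,0,0,0,0,0,0],[0,0,0,0,0,0,0]]'; python3 go.py 0.6318 0.0904 0.286
```

```text
clock: 24.9
tcp_pos: [0.6319, 0.0913, 0.3033]
orientation: [-0.0, 0.642, 0.767, -0.0]
wrist_force: [0.3, 0.9, 0.1]
finger_gap: 0.0003
t 24.9 tcp [0.6319 0.0913 0.3033] yaw 100.1 tilt xy [-0.0006 -0.0001] F [0.31 0.88 0.13] gap 0.0003 j6 1.412
delta tool mm [-0.9 -0.2 17.3]
clock: 25.9
tcp_pos: [0.6319, 0.0914, 0.2977]
orientation: [0.0, 0.642, 0.767, -0.0]
wrist_force: [-0.0, -0.8, -0.0]
finger_gap: 0.0
t 25.9 tcp [0.6319 0.0914 0.2977] yaw 100.1 tilt xy [-0.     -0.0001] F [-0.05 -0.81 -0.02] gap 0.0 j6 1.412
delta tool mm [-0.9 -0.3 11.7]
```

```bash
python3 -m crank '[[-0.8,-0.3,1,0,0,0,0],[0,0,1,0,0,0,0],[0,0,1,0,0,0,0],[0,0,1,0,0,0,0],[0,0,1,0,0,0,0],[0,0,1,0,0,0,0],[0,0,1,0,0,0,0],[0,0,0,0,0,0,0]]'; python3 go.py 0.6318 0.0904 0.286
```

```text
clock: 26.9
tcp_pos: [0.6318, 0.0905, 0.2912]
orientation: [0.0, 0.642, 0.767, 0.0]
wrist_force: [-1.8, -1.1, 6.6]
finger_gap: 0.0
t 26.9 tcp [0.6318 0.0905 0.2912] yaw 100.1 tilt xy [ 0.0006 -0.0003] F [-1.78 -1.07  6.62] gap 0.0 j6 1.411
delta tool mm [-0.1 -0.   5.2]
```

```bash
python3 -m crank '[[0,0,1,0,0,0,0],[0,0,1,0,0,0,0],[0,0,1,0,0,0,0],[0,0,1,0,0,0,0],[0,0,0.5,0,0,0,0],[0,0,0,0,0,0,0],[0,0,0,0,0,0,0],[0,0,0,0,0,0,0]]'; python3 go.py 0.6318 0.0904 0.286
```

```text
clock: 27.9
tcp_pos: [0.6318, 0.0905, 0.2872]
orientation: [0.0, 0.642, 0.767, 0.0]
wrist_force: [-3.4, -0.5, 8.6]
finger_gap: -0.0002
t 27.9 tcp [0.6318 0.0905 0.2872] yaw 100.1 tilt xy [ 0.001  -0.0003] F [-3.4  -0.55  8.61] gap -0.0002 j6 1.411
delta tool mm [-0.1  0.   1.2]
```

```bash
python3 -m crank '[[0,0,0.5,0,0,0,0],[0,0,0,0,0,0,0],[0,0,0.5,0,0,0,0],[0,0,0,0,0,0,0],[0,0,0.5,0,0,0,0],[0,0,0,0,0,0,0],[0,0,0,0,0,0,0],[0,0,0,0,0,0,0]]'; python3 go.py 0.6318 0.0904 0.286
```

```text
clock: 28.9
tcp_pos: [0.6317, 0.0905, 0.2864]
orientation: [0.001, 0.642, 0.767, 0.0]
wrist_force: [-4.2, -1.3, 11.2]
finger_gap: 0.0004
t 28.9 tcp [0.6317 0.0905 0.2864] yaw 100.1 tilt xy [ 0.0016 -0.0004] F [-4.18 -1.31 11.24] gap 0.0004 j6 1.411
delta tool mm [-0.1  0.1  0.4]
```

```bash
python3 -m crank '[[0,0,0.5,0,0,0,0],[0,0,0,0,0,0,0],[0,0,0.5,0,0,0,0],[0,0,0,0,0,0,0],[0,0,0,0,0,0,0],[0,0,0,0,0,0,0],[0,0,0,0,0,0,0],[0,0,0,0,0,0,0]]'; python3 go.py 0.6318 0.0904 0.286;python3 - <<'E'
from h import *
ims=[]
im=save("side","pics/side9.png")
x=np.hstack([cv2.resize(im[a:a+100,c:c+100],None,fx=4,fy=4,interpolation=cv2.INTER_CUBIC) for a,c in [(160,240),(85,330)]])
cv2.imwrite("pics/side9c.png",x); save("top","pics/top9.png")
E
```

```text
clock: 29.9
tcp_pos: [0.6316, 0.0905, 0.2864]
orientation: [0.001, 0.642, 0.767, 0.001]
wrist_force: [-5.4, -1.2, 16.8]
finger_gap: 0.0003
t 29.9 tcp [0.6316 0.0905 0.2864] yaw 100.11 tilt xy [ 0.0023 -0.0004] F [-5.41 -1.25 16.84] gap 0.0003 j6 1.411
delta tool mm [-0.1  0.2  0.4]
```

View pics/side9c.png

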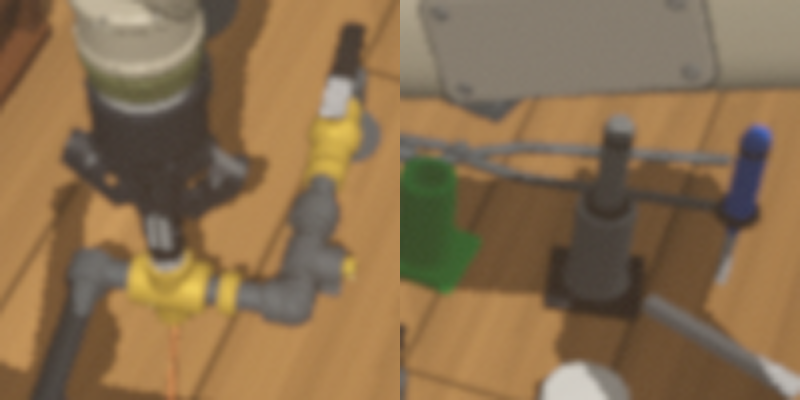

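View pics/top9.png

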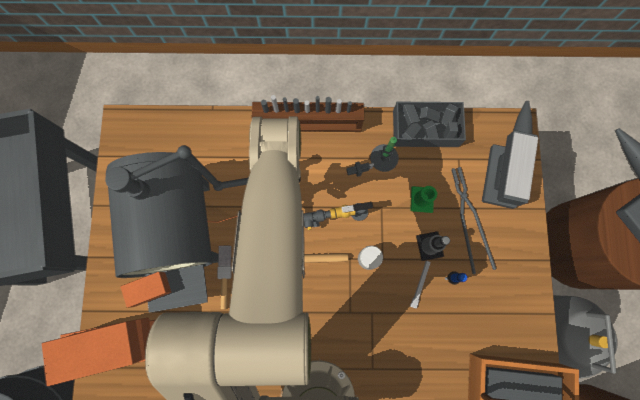

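Side view: the fingers press the button at crop (163,245) and the pen stands in its dock at crop (612,190). Top view: the tin, brush, tongs, candlestick and hardy look unmoved. The last 1 mm of commanded push raised the force from 11 to 17 N with no change in height, so the button is on its stop.

```bash
python3 -c "
from workcell import *
print(hand_in()); s=get_state(); print(s['clock'],s['wrist_force'],s['tcp_pos'])"
```

```text
the job is handed in; nothing more can be done
None
the job is handed in; nothing more can be done
```

The job is done and handed in at about 30 s of the allowed 64 s; the hand-in reported no verdict.

- **Sniffing:** I took the grey sniffer from the dark dock and drew its tip along the pipe over all five joints in order. By my measurements the tip stayed about 6–9 mm above the joints and moved at roughly 36 mm/s. No contact force showed in the readings.
- **Docking:** I stood the sniffer back in its dock and let go. A wrist picture afterwards matched the picture from before the grasp.
- **Button:** With the fingers closed I then pushed the safety button down and kept holding it. The last 1 mm of commanded push raised the force from 11 N to about 17 N (17.7 N with the sideways part) with no further travel, so it is against its stop.
- **Bystanders:** The last pictures show the sniffer upright in its dock. In the top view the bystanders in sight look unmoved, though the arm hid part of the hammer.
- **Small disagreements:** The calibrated button position was about 1 pixel off in the side camera but matched in the wrist camera. The pressed fingertip height read 0.4 mm above nominal. Neither mattered for the result.

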